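# Put the water filter on bypass for a cartridge change

## Robot

A 6-joint arm with a two-finger parallel gripper is mounted at the origin on the work surface. World frame = base frame: x ahead of the robot, y to its left, z up, the work surface at z = 0. Lengths are in m, angles in rad, forces in N, time in s.
With the tool pointing down it reaches from about 0.425 to 1.125 m from the base axis. Payload 14.9 kg.
Tool frame: the origin (TCP) lies on the centre line of the jaws, within the pads' length; the fingertips stand 11 mm ahead of it and the grasp point (between the pads) lies 8 mm behind it; y points along the fingers, z is the direction in which the jaws open and shut, and the axes are right-handed (so a half turn about y gives the same grasp; the last joint's range is limited). The gripper opens to 91 mm and grips with 3 to 60 N. Pads are 32 mm wide; open, the fingers measure 118 mm over their backs; the gripper's body (76 mm by 178 mm) begins 60 mm behind the grasp point.
Start: joints at [1.19, 0.379, 1.734, -0, 1.028, -0.033], TCP at [0.239, 0.658, 0.225] pointing down, gripper open.
Joint ranges: [-2.77, 2.77], [-0.74, 2.19], [0, 2.66], [-1.06, 4.2], [0.31, 2.87], [-3.08, 3.08]. Speed limits (rad/s): [1.89, 1.89, 2.39, 3.14, 3.14, 3.14].

## Interface

Orientations are given as a unit quaternion [w, x, y, z].
In Python, from station import arm gives the robot as it stands.
- The arm moves only by the tool servo_tool, never from a script. Its argument "commands" is a list of rows, each a list of 3 entries, a list of its own where there are three numbers: the gripper's target within -1 to 1 (shut at 1, half-way at 0, fully open at -1), then the shift along the tool's x, y, z in mm, then the turn, a rotation vector about the tool's x, y, z in rad. In form: [[hand, [dx, dy, dz], [ax, ay, az]], ...]. A call has 1 to 8 rows; each row shifts and turns the pose as measured when the row begins, along the tool's axes as they then stand; what a row does not reach is not made up. A row lasts 1/12 s, in which the tool goes at most 41.7 mm and 7.16 degrees, less where a joint would pass 70% of its speed; a pose out of reach is approached as far as the arm can. A call is refused whole if a number of a shift passes 41.7 or a number of a turn 0.125, either way. A call with a gripper value outside its range is refused whole. The fingers move at their own pace and stop on an object; "force" is the grip in N (left out, the last holds). Time passes only in rows, so rows that do not move let the fingers close. It gives the time, the measured TCP pose, the force and the opening at its end, in the units of the state.
- arm.get_obs(): the state, without advancing time (a new reading comes with each control period).
- arm.read_camera(name): name is "side" or "top" or "wrist"; returns the picture (420x560x3 uint8, red, green, blue); there is no depth.
- arm.calibration(name): a dict with "fovy" (degrees; the focal length in pixels is half the picture's height over the tangent of half this angle, whatever the lens; pixels are square), "cx", "cy" (the principal point, pixels), "cam_to_world" (4x4, takes a point from camera to world coordinates); the wrist camera has in their place "tool_from_camera" (4x4, takes a point from camera to tool coordinates, whose origin is the TCP and whose axes are the tool frame's). Camera axes: x right, y down, z forward; pixel columns grow to the right and rows downward; lengths in m; the calibration is good to about 2 mm. A picture is of the moment at which its call begins: read the wrist's pose just before it. calibration takes no time and is no camera call.
- arm.close_job(): hands the job in, once; it reports no verdict.
The state is a dict: "clock": time; "joint_pos": joint angles; "dq": joint speeds; "effort": joint torques, N m; "ee_pos": TCP position; "orientation": TCP orientation; "force": force on the tool from outside, world axes, zero at the start; "torque": the same for the moment, N m; "gripper_width": finger opening in m.
Only numpy, scipy, OpenCV 4.12 (cv2) and the standard library are available. Lean on these libraries where they do the work, as an engineer would, in place of code of your own. Each camera call takes 0.05 s, during which the arm holds its last target.

## Task

The water filter needs a new cartridge, but the drinks machine it feeds must not run dry meanwhile. Pushing each lever with the side of a fingertip, not holding it between the fingers, first swing the bypass valve on the bare pipe fully open, its lever in line with the pipe, and only then push the two valves at the ends of the filter fully shut, their levers square across the pipe. Leave the drinks, the tools and the spare parts around the pipes as they stand.

Things in the scene. Friction and masses are not known exactly. Their poses are not given: they have to be found in the camera images.
- pipework: fixed frame: two copper headers with brass tees along its x, at y = -195 (feed, with a face-up gauge) and y = +195 (to the drinks machine), on slotted steel channels; about 420 (y) x 290 (x). Origin on the bench midway, +x away from the robot, +y to the robot's left. Place and yaw vary. No part of the pipework but the levers stands over 90 above the bench
- filter_run: fixed 22 mm pipe between the headers, along its y, axis 60 above the bench, with the white filter between two valves. Same axes as the pipework, origin on the bench under its middle, at pipework x = -60 or +60: whether it or the bypass is nearer the robot varies
- bypass_run: fixed bare 22 mm pipe parallel to the filter run, 120 from it, axis 60 above the bench, with the one bypass valve mid-length. Same axes, origin on the bench under its middle
- cartridge_mid (a point): centre of the installed white filter cartridge, a lying cylinder 56 dia x 152 long along the pipework's y, top 88 above the bench
- bypass (a joint): lever of the bypass valve, the only valve on the bare pipe, mid-length. 0 = fully shut: lever square across the pipe, its grip pointing to the robot's side (pipework -x); 1.571 = fully open: lever along the pipe with its grip to the robot's left (pipework +y). Hard stops at both; it stays where it is left; about 8 N sideways at the grip moves it
- bypass_stem (a point): point on the vertical turning axis of the bypass lever, at the height of its grip, 106 above the bench (fixed)
- bypass_grip (a point): point in the black grip of the bypass lever, 55 from the turning axis (turns with the lever). x along the lever, outward, z up. The grip is 15 wide and 9 thick (101.5 to 110.5 above the bench) and runs from 31 to 75 from the axis; a steel strip 14 wide joins it to the stem
- inlet (a joint): lever of the filter's inlet valve, at the right-hand (pipework -y) end of the cartridge, 115 from its middle. 0 = fully shut: lever square across the pipe, its grip pointing to the robot's side (pipework -x); 1.571 = fully open: lever along the pipe, pointing away from the cartridge (pipework -y). Hard stops at both; it stays where it is left; about 8 N sideways at the grip moves it
- inlet_stem (a point): point on the vertical turning axis of the inlet lever, at the height of its grip, 106 above the bench (fixed)
- inlet_grip (a point): point in the black grip of the inlet lever, 55 from the turning axis (turns with the lever). x along the lever, outward, z up. The grip is 15 wide and 9 thick (101.5 to 110.5 above the bench) and runs from 31 to 75 from the axis; a steel strip 14 wide joins it to the stem
- outlet (a joint): lever of the filter's outlet valve, at the left-hand (pipework +y) end of the cartridge, 115 from its middle. 0 = fully shut: lever square across the pipe, its grip pointing to the robot's side (pipework -x); 1.571 = fully open: lever along the pipe, pointing away from the cartridge (pipework +y). Hard stops at both; it stays where it is left; about 8 N sideways at the grip moves it
- outlet_stem (a point): point on the vertical turning axis of the outlet lever, at the height of its grip, 106 above the bench (fixed)
- outlet_grip (a point): point in the black grip of the outlet lever, 55 from the turning axis (turns with the lever). x along the lever, outward, z up. The grip is 15 wide and 9 thick (101.5 to 110.5 above the bench) and runs from 31 to 75 from the axis; a steel strip 14 wide joins it to the stem
- yogurt_bottle: small white drink bottle, 36 dia x 75 tall, standing between the two pipe runs; origin at the centre of its underside. Loose; not part of the job
- tape_roll: small white roll of thread tape, a ring 52 dia x 13 tall with a 32 hole, lying flat between the two runs; origin at the centre of its underside. Loose; not part of the job
- wrench: steel wrench, 190 long, lying flat on the robot's side of the pipework; origin mid-length on its underside. Loose; not part of the job
- drink_can: drinks can, 66 dia x 115 tall, standing beside the pipework; origin at the centre of its underside. Loose; not part of the job
- slim_can: slim drinks can, 53 dia x 134 tall, standing beside the pipework; origin at the centre of its underside. Loose; not part of the job
- amber_bottle: small amber glass bottle, 46 dia x 130 tall, standing beside the pipework; origin at the centre of its underside. Loose; not part of the job
- spare_cartridge: spare white filter cartridge, 56 dia x 150 tall, standing on end beside the pipework; origin at the centre of its underside. Loose; not part of the job

How it is judged:
On the way, in this order (a step that is already met when the one before it is completed fails the run):
1. the bypass valve is fully open while both filter valves are still open (value of joint bypass above 1.4508 rad and value of joint each of inlet, outlet above 1 rad), for 0.2 s.
2. both filter valves are fully shut, with the bypass still open (value of joint bypass above 1.4508 rad and value of joint each of inlet, outlet below 0.12 rad), for 0.2 s.
At the end, for the whole second after the job is handed in: The bypass lever is within 0.12 rad (7 degrees) of its open stop, the inlet and outlet levers are within 0.12 rad of their shut stops, all levers are at rest, and every loose thing stands upright within 30 mm of where it was (all of step 2 and velocity of joint bypass between -0.05 and 0.05 rad/s and velocity of joint inlet between -0.05 and 0.05 rad/s and velocity of joint outlet between -0.05 and 0.05 rad/s and distance of each of yogurt_bottle, tape_roll, wrench, drink_can, slim_can, amber_bottle, spare_cartridge from where it was at the start of the episode below 0.03 m and angle between each of yogurt_bottle, tape_roll, wrench, drink_can, slim_can, amber_bottle, spare_cartridge's own z axis and vertical below 0.3 rad); the robot touches nothing.
It fails at once if a filter valve is pushed more than a third shut (joint below 1.0) while the bypass is not open (joint below 1.3) (value of joint bypass below 1.3 rad and value of joint any of inlet, outlet below 1 rad).
It fails at once if a lever is held between the fingers instead of being pushed ((contact force between the fingers and bypass_run above 1 N and x of the grasp point in the frame of bypass_grip between -0.035 and 0.022 m and y of the grasp point in the frame of bypass_grip between -0.006 and 0.006 m and z of the grasp point in the frame of bypass_grip between -0.03 and 0.017 m) or (contact force between the fingers and filter_run above 1 N and x of the grasp point in the frame of inlet_grip between -0.035 and 0.022 m and y of the grasp point in the frame of inlet_grip between -0.006 and 0.006 m and z of the grasp point in the frame of inlet_grip between -0.03 and 0.017 m) or (contact force between the fingers and filter_run above 1 N and x of the grasp point in the frame of outlet_grip between -0.035 and 0.022 m and y of the grasp point in the frame of outlet_grip between -0.006 and 0.006 m and z of the grasp point in the frame of outlet_grip between -0.03 and 0.017 m)).
It fails at once if a loose thing is lifted, carried, pushed more than 30 mm or tipped (distance of any of yogurt_bottle, tape_roll, wrench, drink_can, slim_can, amber_bottle, spare_cartridge from where it was at the start of the episode above 0.03 m or angle between any of yogurt_bottle, tape_roll, wrench, drink_can, slim_can, amber_bottle, spare_cartridge's own z axis and vertical above 0.3 rad).
It also fails if it takes over 61 s, if anything falls off the work surface, if the arm or the gripper's body presses on something with over 40 N, if the wrist force passes 120 N, or if a joint passes its speed limit or range.

## Working session

There is one attempt and no reset: what is moved stays moved. The work goes in short steps, Python scripts to look and compute and a tool call to move; the robot and the scene stay as the last step left them, time stands still between calls to the robot, and variables do not carry over. Pictures are saved under pics/ and viewed, and the job is handed in when it is done.

Besides the shell and the picture viewer there is one more tool, called after ">>>" as name(argument=value, ...) on one line, values as JSON. servo_tool: Moves the arm, as the interface text tells. Its arguments: {"type":"object","properties":{"commands":{"type":"array"},"force":{"type":"number"}},"required":["commands"]}

```bash
mkdir -p pics; ls
python3 - <<'E'
from station import arm
import cv2,numpy as np
np.set_printoptions(precision=4,suppress=True)
print(arm.get_obs())
for n in ["top","side"]:
    cv2.imwrite(f"pics/{n}0.png",arm.read_camera(n)[:,:,::-1]); print(n,arm.calibration(n))
print(arm.calibration("wrist"))
E
```

```text
pics
{'clock': 0.0, 'joint_pos': array([ 1.1897,  0.3794,  1.7348,  0.    ,  1.0285, -0.0333]), 'dq': array([-0.0016,  0.0009, -0.0006,  0.002 ,  0.0014,  0.0009]), 'effort': array([  0.0008, -76.3744, -43.4357,   0.065 ,   0.0425,  -0.0001]), 'ee_pos': array([0.2384, 0.6577, 0.2243]), 'orientation': array([-0.6961,  0.6968, -0.1224,  0.1223]), 'force': array([-0.212 ,  0.3951,  1.1389]), 'torque': array([0.0136, 0.014 , 0.013 ]), 'gripper_width': 0.09125510768417086}
top {'fovy': 45.40171015605526, 'cx': 279.8190782937537, 'cy': 205.39295455043595, 'cam_to_world': array([[-0.0277, -0.98  ,  0.1969,  0.3125],
       [-0.9991,  0.0332,  0.0249,  0.0024],
       [-0.0309, -0.196 , -0.9801,  1.2881],
       [ 0.    ,  0.    ,  0.    ,  1.    ]])}
side {'fovy': 52.04084465699099, 'cx': 275.9879642158833, 'cy': 207.63782744508018, 'cam_to_world': array([[-0.9876, -0.1092,  0.1127,  0.4014],
       [-0.1561,  0.7557, -0.636 ,  0.6824],
       [-0.0157, -0.6457, -0.7634,  0.9   ],
       [ 0.    ,  0.    ,  0.    ,  1.    ]])}
{'fovy': 69.83817962363464, 'cx': 277.69347194747775, 'cy': 211.4477196535212, 'tool_from_camera': array([[-0.0002,  0.9624,  0.2715, -0.0775],
       [-0.0002, -0.2715,  0.9624, -0.1601],
       [ 1.    ,  0.0002,  0.0002, -0.    ],
       [ 0.    ,  0.    ,  0.    ,  1.    ]])}
```

View pics/top0.png

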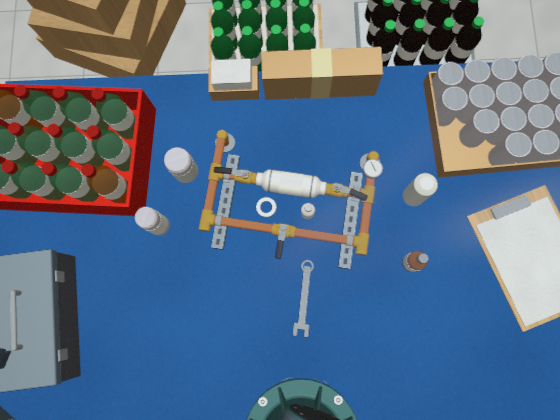

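View pics/side0.png

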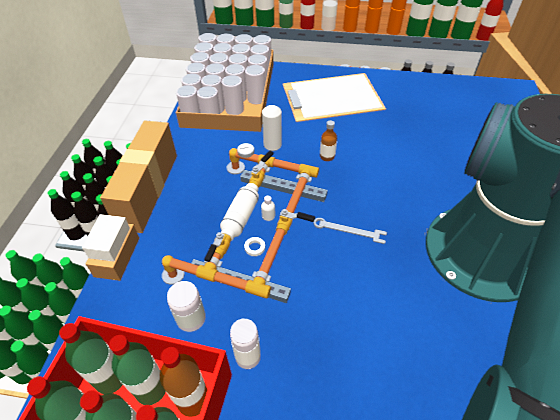

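The top view shows the bypass valve at about (283,235), with its grip pointing to the robot. The filter run lies beyond it, with grips at about (225,170) and (350,192). I'll enlarge this area and measure.

```bash
cat > h.py <<'E'
import numpy as np,cv2
from station import arm
np.set_printoptions(precision=4,suppress=True)
def ray(n,uv,z):
    c=arm.calibration(n);f=210/np.tan(np.radians(c["fovy"])/2)
    T=c["cam_to_world"];d=T[:3,:3]@np.array([(uv[0]-c["cx"])/f,(uv[1]-c["cy"])/f,1])
    o=T[:3,3];return o+d*(z-o[2])/d[2]
def proj(n,p):
    c=arm.calibration(n);f=210/np.tan(np.radians(c["fovy"])/2)
    T=c["cam_to_world"];q=T[:3,:3].T@(np.array(p)-T[:3,3]);return np.array([c["cx"]+f*q[0]/q[2],c["cy"]+f*q[1]/q[2]])
E
python3 - <<'E'
from h import *
for n,(x0,x1,y0,y1) in {"top":(130,440,125,285),"side":(140,350,110,310)}.items():
    im=cv2.imread(f"pics/{n}0.png")
    k=2.5
    cv2.imwrite(f"pics/{n}0c.png",cv2.resize(im[y0:y1,x0:x1],None,fx=k,fy=k,interpolation=cv2.INTER_CUBIC))
    m=(im.max(2)<60).astype(np.uint8)
    N,L,S,C=cv2.connectedComponentsWithStats(m,connectivity=8)
    for i in range(1,N):
        x,y,w,h,a=S[i]
        if a>20 and x0<C[i][0]<x1 and y0<C[i][1]<y1:
            ys,xs=np.nonzero(L==i);r=cv2.minAreaRect(np.c_[xs,ys].astype(np.float32))
            print(n,S[i],C[i],r,ray(n,C[i],.1105),ray(n,C[i],.106))
E
```

```text
side [261 151  12  11  62] [266.8065 156.2097] ((267.0000305175781, 156.00001525878906), (4.242640495300293, 12.727920532226562), 45.0) [ 0.5704 -0.1499  0.1105] [ 0.5714 -0.1547  0.106 ]
side [297 212  18  10  96] [305.3854 216.6146] ((305.34906005859375, 216.52830505371094), (17.44478988647461, 5.49442195892334), 15.945395469665527) [0.445  0.0421 0.1105] [0.4452 0.0384 0.106 ]
side [205 245  12  17  99] [210.1414 252.7677] ((210.20001220703125, 252.6000213623047), (5.366562843322754, 17.8885440826416), 26.56505012512207) [0.6419 0.1748 0.1105] [0.6432 0.1719 0.106 ]
```

```bash
sleep 2; ls pics
```

```text
side0.png
side0c.png
top0.png
top0c.png
```

View pics/top0c.png

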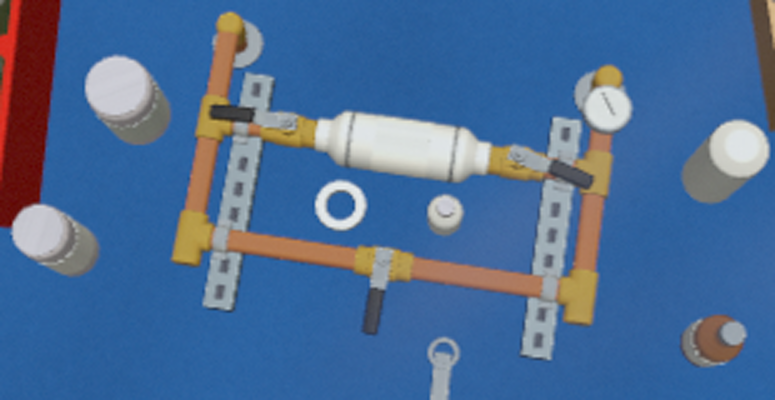

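View pics/side0c.png

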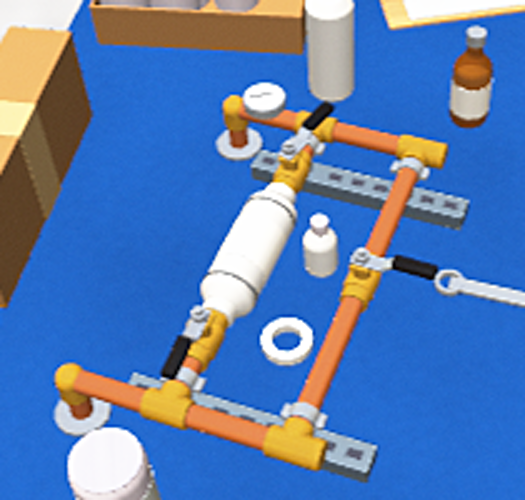

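Run:
```python
from h import *
im=cv2.imread("pics/top0.png");x0,x1,y0,y1=205,385,125,285
m=((im.max(2)<85)).astype(np.uint8)
N,L,S,C=cv2.connectedComponentsWithStats(m,connectivity=8)
for i in range(1,N):
    if S[i][4]>15 and x0<C[i][0]<x1 and y0<C[i][1]<y1:
        ys,xs=np.nonzero(L==i);r=cv2.minAreaRect(np.c_[xs,ys].astype(np.float32))
        print(S[i],C[i],r[1:],ray("top",C[i],.1105))
# clicked points from crop (k=2.5): stems (approx)
P=lambda u,v:np.array([130+(u-.75)/2.5,125+(v-.75)/2.5])
for nm,uv,z in [("byp stem",(383,256),.106),("inlet stem",(519,155),.106),("outlet stem",(290,121),.106),("byp grip",(373,311),.1105),("inlet grip",(571,175),.1105),("outlet grip",(232,113),.1105),
  ("yog top",(446,208),.075),("tape",(341,205),.013),("cart mid",(404,146),.08),("tall far-left can",(116,80),.15),("left can near",(42,228),.13),("right",(740,150),.15),("amber",(733,333),.13)]:
    print(nm,P(*uv),ray("top",P(*uv),z))
# orange pipe in side
P2=lambda u,v:np.array([140+(u-.75)/2.5,110+(v-.75)/2.5])
for nm,uv,z in [("byp stem",(360,256),.112),("inlet stem",(292,146),.112),("outlet stem",(199,314),.112),("byp grip",(414,267),.1105),("inlet grip",(319,117),.1105),("outlet grip",(177,357),.1105),
 ("can1top",(105,460),.15),("can2",(330,0),.15),("amber",(477,35),.13)]:
    print(nm,ray("side",P2(*uv),z))
```

```text
[214 167  18   7 101] [222.4158 169.9802] ((17.00645637512207, 5.852871417999268), 6.340191841125488) [0.6418 0.1698 0.1105]
[350 193  16   7  23] [357.2174 196.5652] ((16.155494689941406, 1.485562801361084), 21.801410675048828) [ 0.5643 -0.1533  0.1105]
[276 240   7  18  53] [278.6792 247.2264] ((5.091169357299805, 17.39482879638672), 8.130102157592773) [0.4487 0.0378 0.1105]
byp stem [282.9 227.1] [0.497  0.0266 0.106 ]
inlet stem [337.3 186.7] [ 0.5912 -0.1075  0.106 ]
outlet stem [245.7 173.1] [0.6331 0.1134 0.106 ]
byp grip [278.9 249.1] [0.4443 0.0374 0.1105]
inlet grip [358.1 194.7] [ 0.5688 -0.1556  0.1105]
outlet grip [222.5 169.9] [0.6419 0.1695 0.1105]
yog top [308.1 207.9] [ 0.5475 -0.0361  0.075 ]
tape [266.1 206.7] [0.5664 0.0705 0.013 ]
cart mid [291.3 183.1] [0.6105 0.0031 0.08  ]
tall far-left can [176.1 156.7] [0.6673 0.2744 0.15  ]
left can near [146.5 215.9] [0.5305 0.3477 0.13  ]
right [425.7 184.7] [ 0.5784 -0.3071  0.15  ]
amber [422.9 257.9] [ 0.4117 -0.2918  0.13  ]
byp stem [0.4974 0.037  0.112 ]
inlet stem [ 0.589  -0.1001  0.112 ]
outlet stem [0.6329 0.126  0.112 ]
byp grip [0.4452 0.0418 0.1105]
inlet grip [ 0.5689 -0.149   0.1105]
outlet grip [0.6413 0.174  0.1105]
can1top [0.6606 0.3023 0.15  ]
can2 [ 0.5808 -0.2992  0.15  ]
amber [ 0.4121 -0.285   0.13  ]
```

```bash
cat >> h.py <<'E'
from scipy.spatial.transform import Rotation as R
def tool():
    o=arm.get_obs();q=o["orientation"];return o,R.from_quat([q[1],q[2],q[3],q[0]])
E
python3 - <<'E'
from h import *
o,r=tool();M=r.as_matrix();print(M, o["ee_pos"])
psi=np.arctan2(-0.0419-0,0.2209)
print(psi)
yaw=np.arctan2(M[1,0],M[0,0]);print("tool x yaw",yaw,"z yaw",np.arctan2(M[1,2],M[0,2]))
E
```

```text
[[ 0.9401 -0.0004  0.3408]
 [-0.3408 -0.0009  0.9401]
 [-0.     -1.     -0.001 ]] [0.2385 0.6578 0.2244]
-0.1874517145486792
tool x yaw -0.3477716203227367 z yaw 1.2230247384691437
```

>>> servo_tool(commands=[[1, [0, 0, 0], [0, -0.08, 0]], [1, [0, 0, 0], [0, -0.08, 0]], [1, [18, 0, -34], [0, 0, 0]], [1, [18, 0, -34], [0, 0, 0]], [1, [18, 0, -34], [0, 0, 0]], [1, [18, 0, -34], [0, 0, 0]], [1, [18, 0, -34], [0, 0, 0]], [1, [18, 0, -34], [0, 0, 0]]], force=20)

```text
clock: 0.77
ee_pos: [0.307, 0.4335, 0.2211]
orientation: [-0.703, 0.706, -0.062, 0.06]
force: [1.7, -1.0, -0.3]
gripper_width: 0.0407
```

>>> servo_tool(commands=[[1, [19, 0, -35], [0, -0.015, 0]], [1, [19, 0, -35], [0, 0, 0]], [1, [19, 0, -35], [0, 0, 0]], [1, [19, 0, -35], [0, 0, 0]], [1, [19, 0, -35], [0, 0, 0]], [1, [19, 0, -35], [0, 0, 0]], [1, [19, 0, -35], [0, 0, 0]], [1, [19, 0, -35], [0, 0, 0]]])

```text
clock: 1.43
ee_pos: [0.4126, 0.1179, 0.2212]
orientation: [-0.704, 0.706, -0.055, 0.054]
force: [0.9, -0.1, -0.2]
gripper_width: 0.0006
```

```bash
cat >> h.py <<'E'
def wray(o,r,uv,z):
    c=arm.calibration("wrist");f=210/np.tan(np.radians(c["fovy"])/2);T=c["tool_from_camera"]
    M=r.as_matrix();org=o["ee_pos"]+M@T[:3,3];d=M@(T[:3,:3]@np.array([(uv[0]-c["cx"])/f,(uv[1]-c["cy"])/f,1]))
    return org+d*(z-org[2])/d[2]
E
python3 - <<'E'
from h import *
o,r=tool();im=arm.read_camera("wrist")
cv2.imwrite("pics/w1.png",im[:,:,::-1]);print(o["ee_pos"],o["orientation"],o["gripper_width"],o["joint_pos"],o["force"])
np.savez("w1.npz",p=o["ee_pos"],q=r.as_quat())
E
```

```text
[0.4126 0.1179 0.2212] [-0.7038  0.7062 -0.0546  0.0536] 0.0005928551184834457 [ 0.2256 -0.0631  2.2631 -0.0034  0.944  -1.19  ] [ 0.9005 -0.1144 -0.1555]
```

View pics/w1.png

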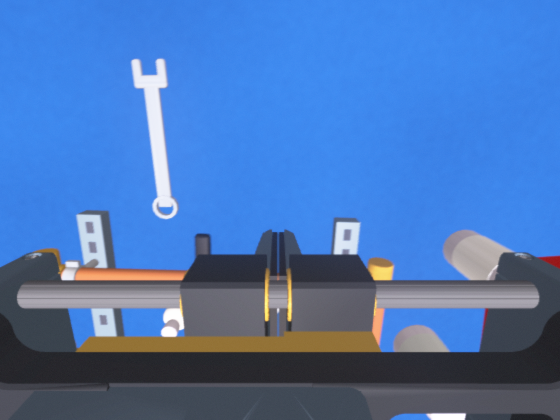

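Run:
```python
from h import *
d=np.load("w1.npz");o={"ee_pos":d["p"]};r=R.from_quat(d["q"])
im=cv2.imread("pics/w1.png");s=im[225:262,190:215]
m=(s.max(2)<70);ys,xs=np.nonzero(m);print([(y+225,xs[ys==y].min()+190,xs[ys==y].max()+190) for y in range(ys.min(),ys.max()+1,3)])
for uv in [(203,235),(203,255)]: print(wray(o,r,uv,.1105))
psi=-.187;xp=np.array([np.cos(psi),np.sin(psi)]);
S=np.array([.495,.028]);print("pred tip",S-.075*xp, "tip top", proj("top",[*(S-.075*xp),.1105]))
```

```text
[(255, np.int64(199), np.int64(210)), (258, np.int64(197), np.int64(214)), (261, np.int64(196), np.int64(214))]
[0.4237 0.0436 0.1105]
[0.444  0.0391 0.1105]
pred tip [0.4213 0.0419] tip top [277.2303 258.9388]
```

>>> servo_tool(commands=[[1, [13, 0, -28], [0, 0.034, 0]], [1, [13, 0, -28], [0, 0, 0]], [1, [13, 0, -28], [0, 0, 0]], [1, [13, 0, -28], [0, 0, 0]], [1, [0, 20, 0], [0, 0, 0]], [1, [0, 20, 0], [0, 0, 0]]])

```text
clock: 1.98
ee_pos: [0.4486, -0.0173, 0.1843]
orientation: [-0.702, 0.705, -0.068, 0.073]
force: [0.9, 0.6, -0.8]
gripper_width: -0.0002
```

```bash
cat >> h.py <<'E'
psi=-.187;xp=np.array([np.cos(psi),np.sin(psi)]);yp=np.array([-np.sin(psi),np.cos(psi)])
ST={"b":np.array([.497,.029]),"i":np.array([.592,-.106]),"o":np.array([.634,.118])}
def rel(k):
    o,r=tool();M=r.as_matrix();d=o["ee_pos"][:2]-ST[k]
    print("t",o["clock"],"pos",o["ee_pos"],"rel xp,yp mm",d@xp*1e3,d@yp*1e3,"toolx yaw",np.arctan2(M[1,0],M[0,0]),"y axis",M[:,1],"F",o["force"], "Fp",o["force"][:2]@xp,o["force"][:2]@yp)
E
python3 -c "
from h import *
rel('b')"
```

```text
t 1.9833 pos [ 0.4486 -0.0173  0.1843] rel xp,yp mm -38.92026009660447 -54.46015845322209 toolx yaw -0.19876455417306793 y axis [ 0.0062 -0.0051 -1.    ] F [ 0.885   0.5819 -0.7971] Fp 0.7613377954556925 0.7363003239024742
```

>>> servo_tool(commands=[[1, [0, 20, 0], [0, -0.01, 0]], [1, [0, 20, 0], [0, 0, 0]], [1, [0, 20, 0], [0, 0, 0]], [1, [0, 14, 0], [0, 0, 0]], [1, [0, 0, 0], [0, 0, 0]]])

```text
clock: 2.4
ee_pos: [0.4473, -0.019, 0.1043]
orientation: [-0.702, 0.705, -0.066, 0.069]
force: [-0.7, 0.3, -0.6]
gripper_width: 0.0003
```

```bash
python3 -c "
from h import *
rel('b')"
```

```text
t 2.4 pos [ 0.4473 -0.019   0.1043] rel xp,yp mm -39.88020105051201 -56.35657620993031 toolx yaw -0.19174899537873227 y axis [ 0.0033 -0.0049 -1.    ] F [-0.7037  0.3064 -0.6452] Fp -0.7483996579827138 0.17023573560395303
```

>>> servo_tool(commands=[[1, [0, -2, 18], [0, 0, 0]], [1, [0, 0, 17], [0, 0, 0]], [1, [-3, 0, 10], [0, 0, 0]], [1, [-3, 0, 10], [0, 0, 0]], [1, [-2, 0, 10], [0, 0, 0]]])

```text
clock: 2.82
ee_pos: [0.4544, 0.0453, 0.1082]
orientation: [-0.701, 0.707, -0.065, 0.07]
force: [-16.7, -0.7, 5.5]
gripper_width: 0.0002
```

```bash
python3 -c "
from h import *
rel('b')"
```

```text
t 2.8167 pos [0.4544 0.0453 0.1082] rel xp,yp mm -44.88530642457754 8.085531175741046 toolx yaw -0.19149941149786984 y axis [ 0.007  -0.0101 -0.9999] F [-16.7019  -0.6996   5.4685] Fp -16.28062299017302 -3.792484165009488
```

>>> servo_tool(commands=[[1, [-1, 1, 10], [0, 0, 0]], [1, [1, 1, 10], [0, 0, 0]], [1, [4, 0, 9], [0, 0, 0]], [1, [6, 0, 7], [0, 0, 0]], [1, [8, 0, 4], [0, 0, 0]]])

```text
clock: 3.23
ee_pos: [0.4723, 0.0811, 0.1068]
orientation: [-0.698, 0.71, -0.068, 0.064]
force: [-7.8, -5.0, 0.9]
gripper_width: 0.0003
```

Run:
```python
from h import *
rel('b')
cv2.imwrite("pics/top1.png",cv2.resize(arm.read_camera("top")[125:285,130:440,::-1],None,fx=2.5,fy=2.5))
```

```text
t 3.2333 pos [0.4723 0.0811 0.1068] rel xp,yp mm -33.952445223499645 46.56217960300144 toolx yaw -0.18795034035780522 y axis [-0.0071 -0.0166 -0.9998] F [-7.8496 -5.0286  0.8651] Fp -6.7778867766341975 -6.400289717358848
```

View pics/top1.png

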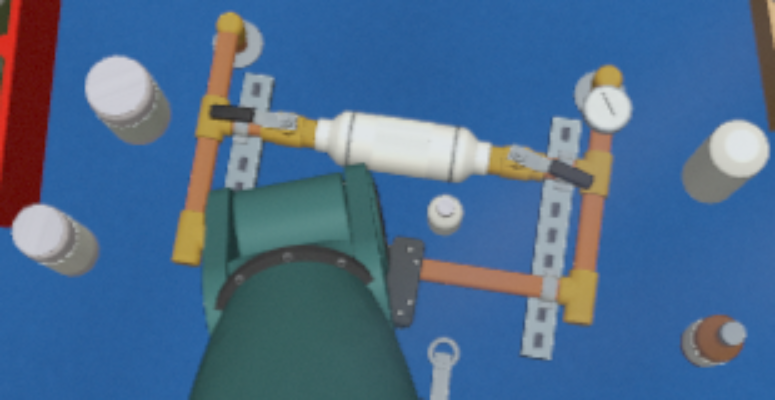

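>>> servo_tool(commands=[[1, [6, 0, 1], [0, 0, 0]], [1, [6, 0, 1], [0, 0, 0]], [1, [6, 0, 0], [0, 0, 0]]])

```text
clock: 3.53
ee_pos: [0.483, 0.0809, 0.1061]
orientation: [-0.697, 0.711, -0.075, 0.058]
force: [-52.7, 26.5, 40.3]
gripper_width: 0.0005
```

Run:
```python
from h import *
rel('b')
cv2.imwrite("pics/side1.png",arm.read_camera("side")[:,:,::-1])
```

```text
t 3.5333 pos [0.483  0.0809 0.1061] rel xp,yp mm -23.3893758041701 48.381332245892274 toolx yaw -0.18778860824391752 y axis [-0.0263 -0.0168 -0.9995] F [-52.6683  26.5029  40.3211] Fp -56.677337622036006 16.24920045685696
```

View pics/side1.png

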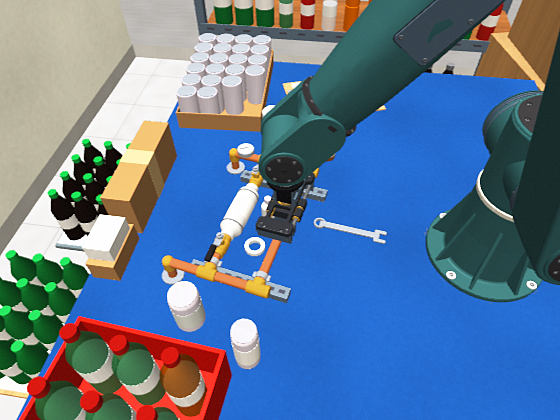

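>>> servo_tool(commands=[[1, [-8, 0, 0], [0, 0, 0]], [1, [-15, 0, 0], [0, 0, 0]], [1, [0, -20, 0], [0, 0, 0]], [1, [0, -30, 0], [0, 0, 0]], [1, [0, -10, 0], [0, 0, 0]], [1, [0, 0, 0], [0, 0, 0]]])

```text
clock: 4.08
ee_pos: [0.4571, 0.0875, 0.171]
orientation: [-0.697, 0.711, -0.077, 0.054]
force: [0.3, 0.5, 0.0]
gripper_width: 0.0006
```

```bash
cat >> h.py <<'E'
def fix():
    o,r=tool();M=r.as_matrix();t=np.array([[xp[0],0,yp[0]],[xp[1],0,yp[1]],[0,-1,0]])
    print("fix rotvec",R.from_matrix(M.T@t).as_rotvec())
E
python3 - <<'E'
from h import *
rel('b');rel('o');fix()
cv2.imwrite("pics/side2.png",cv2.resize(arm.read_camera("side")[110:310,140:350,::-1],None,fx=2.5,fy=2.5))
E
```

```text
t 4.0833 pos [0.4571 0.0875 0.171 ] rel xp,yp mm -50.044093181482154 50.117346989593045 toolx yaw -0.18630845620444442 y axis [-0.0351 -0.0168 -0.9992] F [0.3332 0.4548 0.0317] Fp 0.242795666850077 0.5088475530584753
t 4.0833 pos [0.4571 0.0875 0.171 ] rel xp,yp mm -168.1095175993011 -62.80101093789488 toolx yaw -0.18630845620444442 y axis [-0.0351 -0.0168 -0.9992] F [0.3332 0.4548 0.0317] Fp 0.242795666850077 0.5088475530584753
fix rotvec [ 0.023   0.0011 -0.0314]
```

View pics/side2.png

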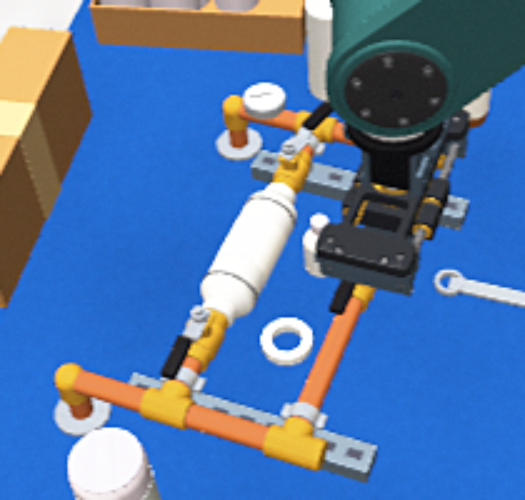

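>>> servo_tool(commands=[[1, [35, 0, 18], [0.023, 0, -0.031]], [1, [35, 0, 18], [0, 0, 0]], [1, [35, 0, 18], [0, 0, 0]], [1, [35, 0, 18], [0, 0, 0]], [1, [35, 0, 18], [0, 0, 0]], [1, [35, 0, 18], [0, 0, 0]], [1, [0, 0, 0], [0, 0, 0]]])

```text
clock: 4.72
ee_pos: [0.6888, 0.1571, 0.1601]
orientation: [-0.704, 0.704, -0.067, 0.064]
force: [-0.3, -0.0, 0.2]
gripper_width: 0.0005
```

Run:
```python
from h import *
rel('o');fix()
cv2.imwrite("pics/top2.png",cv2.resize(arm.read_camera("top")[125:285,130:440,::-1],None,fx=2.5,fy=2.5))
cv2.imwrite("pics/side3.png",cv2.resize(arm.read_camera("side")[110:310,140:350,::-1],None,fx=2.5,fy=2.5))
```

```text
t 4.7167 pos [0.6888 0.1571 0.1601] rel xp,yp mm 46.59127998522592 48.5808179084765 toolx yaw -0.18655885387842905 y axis [-0.0041 -0.0001 -1.    ] F [-0.2565 -0.0234  0.2241] Fp -0.24770850285028315 -0.0707058498373454
fix rotvec [ 0.0009  0.0004 -0.004 ]
```

View pics/top2.png

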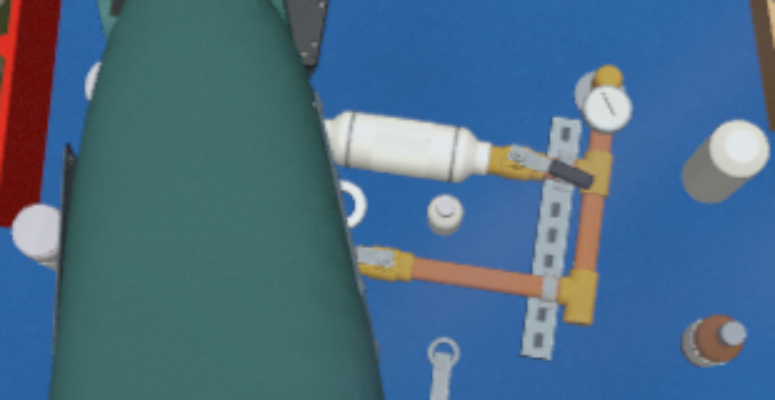

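View pics/side3.png

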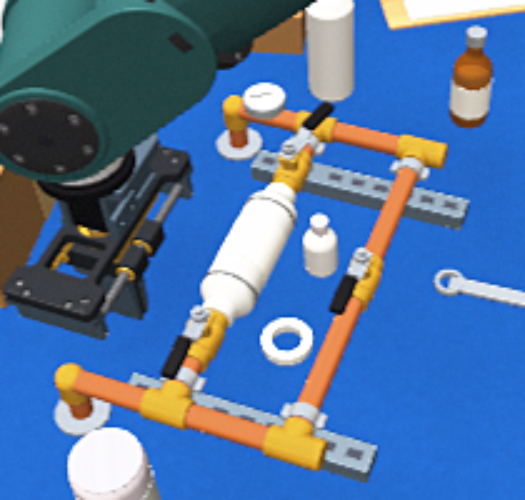

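Run:
```python
from h import *
P2=lambda u,v:np.array([140+(u-.75)/2.5,110+(v-.75)/2.5])
im=cv2.imread("pics/side3.png");s=im[270:320,320:365];ys,xs=np.nonzero(s.max(2)<60);g=(xs.mean()+320,ys.mean()+270);print(g)
r=cv2.minAreaRect(np.c_[xs,ys].astype(np.float32));print(r);b=cv2.boxPoints(r)+[320,270]
print([ray("side",P2(*q),.1105)[:2] for q in b])
e=[ray("side",P2(*q),.1105)[:2] for q in b]; 
l=max([(e[1]-e[0]),(e[2]-e[1])],key=np.linalg.norm);print("grip dir yaw vs yp",np.degrees(np.arctan2(l@xp,l@yp)))
G=ray("side",P2(*g),.1105);S=ray("side",P2(361,257),.112);d=(G-S)[:2];print(G,S,"theta",np.degrees(np.arctan2(d@yp,-d@xp)))
```

```text
(np.float64(343.0100806451613), np.float64(294.4072580645161))
((23.000003814697266, 24.5), (13.86362075805664, 40.24921798706055), 26.56505012512207)
[array([0.5176, 0.1027]), array([0.5077, 0.0587]), array([0.4951, 0.0643]), array([0.5052, 0.1081])]
grip dir yaw vs yp -178.1269470190412
[0.5065 0.0836 0.1105] [0.4963 0.038  0.112 ] theta 91.87372379567532
```

The bypass reads about 90°, so it's open. Next is the outlet: I'll come down on its far side and push toward the robot.

>>> servo_tool(commands=[[1, [0, 20, -1], [0, 0, 0]], [1, [0, 20, -1], [0, 0, 0]], [1, [0, 12, 0], [0, 0, 0]], [1, [0, 0, 0], [0, 0, 0]]])

```text
clock: 5.15
ee_pos: [0.6788, 0.1525, 0.103]
orientation: [-0.703, 0.705, -0.07, 0.062]
force: [0.3, 0.4, -0.8]
gripper_width: 0.0003
```

```bash
python3 -c "
from h import *
rel('o')"
```

```text
t 5.15 pos [0.6788 0.1525 0.103 ] rel xp,yp mm 37.57807535692163 42.261147341453615 toolx yaw -0.18667039967878513 y axis [-0.0117 -0.0017 -0.9999] F [ 0.2834  0.3937 -0.7811] Fp 0.2052273542474032 0.43948810501307983
```

>>> servo_tool(commands=[[1, [-13, -3, 2], [0, 0, 0]], [1, [-10, -1, 4], [0, 0, 0]], [1, [-10, 0, 4], [0, 0, 0]], [1, [-10, 0, 1], [0, 0, 0]], [1, [-10, 0, -1], [0, 0, 0]]])

```text
clock: 5.57
ee_pos: [0.6331, 0.1706, 0.1112]
orientation: [-0.703, 0.705, -0.064, 0.068]
force: [9.8, 0.5, -0.5]
gripper_width: 0.0005
```

```bash
python3 -c "
from h import *
rel('o')"
```

```text
t 5.5667 pos [0.6331 0.1706 0.1112] rel xp,yp mm -10.65076021063176 51.51915221102071 toolx yaw -0.18633344688036022 y axis [ 0.006  -0.0022 -1.    ] F [ 9.7659  0.5321 -0.4843] Fp 9.496683569533893 2.338417957551506
```

>>> servo_tool(commands=[[1, [-9, 3, 0], [0, 0, 0]], [1, [-9, 2, -4], [0, 0, 0]], [1, [-8, 0, -7], [0, 0, 0]], [1, [-6, 0, -8], [0, 0, 0]], [1, [-4, 0, -8], [0, 0, 0]]])

```text
clock: 5.98
ee_pos: [0.598, 0.1536, 0.1139]
orientation: [0.706, -0.702, 0.055, -0.076]
force: [6.4, 5.5, -3.5]
gripper_width: 0.0004
```

```bash
python3 -c "
from h import *
rel('o')"
```

```text
t 5.9833 pos [0.598  0.1536 0.1139] rel xp,yp mm -42.00396503251813 28.24772482471009 toolx yaw -0.18524665444730523 y axis [ 0.0304  0.004  -0.9995] F [ 6.3827  5.5144 -3.4675] Fp 5.246260815509435 6.6049178176134475
```

>>> servo_tool(commands=[[1, [-1, 5, 1], [0, 0, 0.028]], [1, [-1, 4, 0], [0, 0, 0]], [1, [-1, 0, -5], [0, 0, 0]], [1, [0, 0, -5], [0, 0, 0]]])

```text
clock: 6.32
ee_pos: [0.5927, 0.1464, 0.1065]
orientation: [0.708, -0.7, 0.065, -0.066]
force: [-2.9, 9.2, 3.3]
gripper_width: 0.0004
```

```bash
python3 -c "
from h import *
rel('o');fix()"
```

```text
t 6.3167 pos [0.5927 0.1464 0.1065] rel xp,yp mm -45.810318596885885 20.225562549594013 toolx yaw -0.18603280200434383 y axis [ 0.0024  0.0121 -0.9999] F [-2.8523  9.2437  3.3128] Fp -4.521075186938336 8.552252261692807
fix rotvec [-0.0123  0.001   0.0001]
```

>>> servo_tool(commands=[[1, [0, 0, -5], [0, 0, 0]], [1, [0, 0, -5], [0, 0, 0]]])

```text
clock: 6.48
ee_pos: [0.592, 0.1435, 0.1069]
orientation: [0.713, -0.695, 0.066, -0.069]
force: [5.9, 75.4, -13.4]
gripper_width: 0.0006
```

```bash
python3 -c "
from h import *
rel('o')"
```

```text
t 6.4833 pos [0.592  0.1435 0.1069] rel xp,yp mm -45.966818931669714 17.269417877700914 toolx yaw -0.19090755183528607 y axis [ 0.0059  0.0243 -0.9997] F [  5.9207  75.3899 -13.365 ] Fp -8.198384520890253 75.17627298124094
```

>>> servo_tool(commands=[[1, [0, 0, 8], [0, 0, 0]], [1, [0, 0, 16], [0, 0, 0]], [1, [0, -25, 0], [0, 0, 0]], [1, [0, -30, 0], [0, 0, 0]], [1, [0, 0, 0], [0, 0, 0]]])

```text
clock: 6.9
ee_pos: [0.5946, 0.1703, 0.1616]
orientation: [0.713, -0.695, 0.068, -0.066]
force: [1.3, -0.6, 1.0]
gripper_width: 0.0004
```

```bash
python3 -c "
from h import *
rel('o');rel('i');fix()"
```

```text
t 6.9 pos [0.5946 0.1703 0.1616] rel xp,yp mm -48.41099865178619 44.09764762507607 toolx yaw -0.18981857354857998 y axis [-0.0012  0.0248 -0.9997] F [ 1.3312 -0.6052  1.0302] Fp 1.4205315721794767 -0.3471495273801665
t 6.9 pos [0.5946 0.1703 0.1616] rel xp,yp mm -48.7875064394231 272.0008249655552 toolx yaw -0.18981857354857998 y axis [-0.0012  0.0248 -0.9997] F [ 1.3312 -0.6052  1.0302] Fp 1.4205315721794767 -0.3471495273801665
fix rotvec [-0.0241 -0.0029 -0.0059]
```

>>> servo_tool(commands=[[1, [11, -1, -39], [-0.024, 0, 0]], [1, [11, 0, -39], [0, 0, 0]], [1, [11, 0, -39], [0, 0, 0]], [1, [11, 0, -39], [0, 0, 0]], [1, [11, 0, -39], [0, 0, 0]], [1, [11, 0, -39], [0, 0, 0]], [1, [11, 0, -39], [0, 0, 0]], [1, [11, 0, -39], [0, 0, 0]]])

```text
clock: 7.57
ee_pos: [0.6243, -0.1551, 0.1615]
orientation: [-0.703, 0.705, -0.066, 0.06]
force: [0.7, 0.1, -0.5]
gripper_width: 0.0007
```

Run:
```python
from h import *
rel('i');fix()
cv2.imwrite("pics/top4.png",cv2.resize(arm.read_camera("top")[125:285,130:440,::-1],None,fx=2.5,fy=2.5))
cv2.imwrite("pics/side4.png",cv2.resize(arm.read_camera("side")[110:310,140:350,::-1],None,fx=2.5,fy=2.5))
rel('i')
```

```text
t 7.5667 pos [ 0.6243 -0.1551  0.1615] rel xp,yp mm 40.822889141488396 -42.19818463563045 toolx yaw -0.1775400208867839 y axis [-0.0086 -0.0017 -1.    ] F [ 0.7228  0.0615 -0.4751] Fp 0.6987810134128497 0.19479770160757984
fix rotvec [ 0.0032  0.0095 -0.0081]
t 7.6667 pos [ 0.6248 -0.1579  0.1615] rel xp,yp mm 41.9014022086574 -44.908538069044326 toolx yaw -0.18159706650702898 y axis [-0.0078 -0.0024 -1.    ] F [0.7345 0.7898 0.5958] Fp 0.5748511754029276 0.9125910049226053
```

View pics/top4.png

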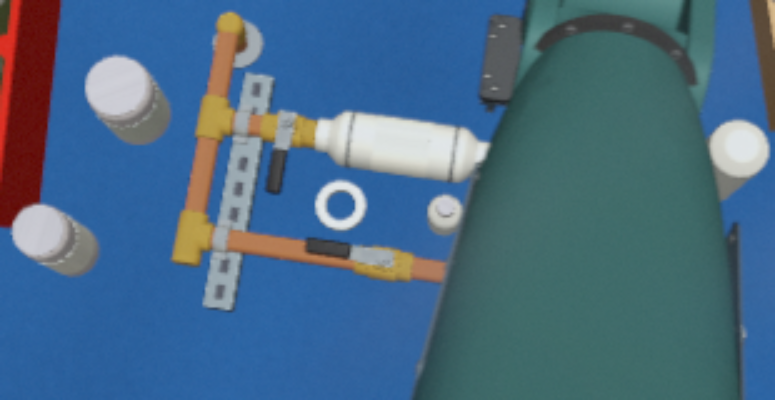

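View pics/side4.png

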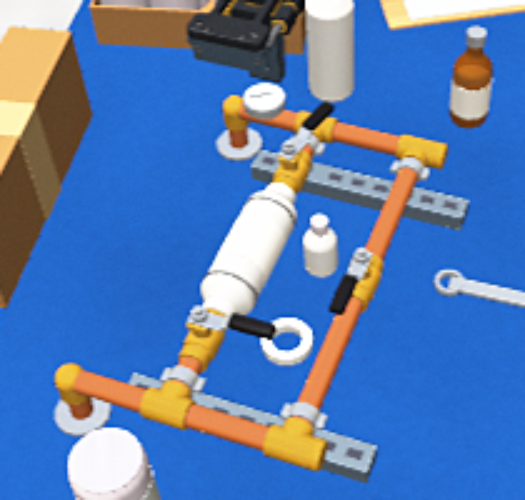

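>>> servo_tool(commands=[[1, [0, 20, -2], [0, 0, 0]], [1, [0, 20, -1], [0, 0, 0]], [1, [0, 9, 0], [0, 0, 0]], [1, [0, 0, 0], [0, 0, 0]]])

```text
clock: 8.0
ee_pos: [0.6244, -0.1622, 0.1103]
orientation: [-0.703, 0.705, -0.068, 0.062]
force: [-1.0, 0.5, -0.1]
gripper_width: 0.0004
```

```bash
python3 -c "
from h import *
rel('i');fix()"
```

```text
t 8.0 pos [ 0.6244 -0.1622  0.1103] rel xp,yp mm 42.2628736054502 -49.17988263294545 toolx yaw -0.18493606038861035 y axis [-0.009  -0.0031 -1.    ] F [-1.0293  0.4573 -0.1161] Fp -1.0963565271468039 0.2579483671821358
fix rotvec [ 0.0047  0.0021 -0.0083]
```

>>> servo_tool(commands=[[1, [-14, 3, 0], [0, 0, 0]], [1, [-14, 2, 0], [0, 0, 0]], [1, [-10, 1, -3], [0, 0, 0]], [1, [-10, 1, -1], [0, 0, 0]], [1, [-9, 1, 1], [0, 0, 0]]])

```text
clock: 8.42
ee_pos: [0.5755, -0.1533, 0.1068]
orientation: [-0.702, 0.706, -0.062, 0.067]
force: [11.8, -3.0, -1.9]
gripper_width: 0.0005
```

```bash
python3 -c "
from h import *
rel('i');fix()"
```

```text
t 8.4167 pos [ 0.5755 -0.1533  0.1068] rel xp,yp mm -7.4655273368297586 -49.512935403043706 toolx yaw -0.1825906537672034 y axis [ 0.007  -0.0073 -0.9999] F [11.8024 -3.0416 -1.862 ] Fp 12.162111490181474 -0.7943257085437931
fix rotvec [0.0059 0.0044 0.0082]
```

Contact looks right: about 12 N, with the tip at 0.096. I'll carry on around the arc.

>>> servo_tool(commands=[[1, [-9, 1, 0], [0, 0, 0.01]], [1, [-9, 1, 3], [0, 0, 0.01]], [1, [-8, 1, 6], [0, 0, 0.01]], [1, [-7, 1, 8], [0, 0, 0]]])

```text
clock: 8.75
ee_pos: [0.554, -0.1318, 0.1092]
orientation: [-0.701, 0.708, -0.065, 0.063]
force: [6.4, -7.5, -0.4]
gripper_width: 0.0002
```

```bash
python3 -c "
from h import *
rel('i');fix()"
```

```text
t 8.75 pos [ 0.554  -0.1318  0.1092] rel xp,yp mm -32.53897657613646 -32.40253921207175 toolx yaw -0.18062937427551806 y axis [-0.0037 -0.0094 -0.9999] F [ 6.3744 -7.5163 -0.3959] Fp 7.660606973439161 -6.200157186166518
fix rotvec [ 0.01    0.0064 -0.0019]
```

>>> servo_tool(commands=[[1, [-6, 2, 5], [0, 0, 0]], [1, [-4, 1, 5], [0, 0, 0]], [1, [-1, 0, 5], [0, 0, 0]]])

```text
clock: 9.0
ee_pos: [0.5492, -0.1152, 0.1097]
orientation: [-0.699, 0.71, -0.06, 0.065]
force: [-6.8, -53.0, -16.7]
gripper_width: 0.0005
```

```bash
python3 -c "
from h import *
rel('i')"
```

```text
t 9.0 pos [ 0.5492 -0.1152  0.1097] rel xp,yp mm -40.320825272043734 -16.983056331945036 toolx yaw -0.17671068439387327 y axis [ 0.0048 -0.0154 -0.9999] F [ -6.8285 -53.0128 -16.7076] Fp 3.146273812920507 -53.35804974843148
```

>>> servo_tool(commands=[[1, [0, 0, -8], [0, 0, 0]], [1, [0, 0, -18], [0, 0, 0]], [1, [0, -25, -5], [0, 0, 0]], [1, [0, -35, 0], [0, 0, 0]], [1, [0, -30, 0], [0, 0, 0]], [1, [-30, 0, -25], [0, 0, 0]], [1, [-30, 0, -25], [0, 0, 0]], [1, [-20, 0, -25], [0, 0, 0]]])

```text
clock: 9.67
ee_pos: [0.4541, -0.2009, 0.2105]
orientation: [-0.698, 0.711, -0.055, 0.061]
force: [0.6, -1.4, -0.8]
gripper_width: 0.0005
```

Run:
```python
from h import *
rel('i')
cv2.imwrite("pics/top5f.png",arm.read_camera("top")[:,:,::-1])
cv2.imwrite("pics/side5f.png",arm.read_camera("side")[:,:,::-1])
for n,(y0,y1,x0,x1) in {"top":(125,285,130,440),"side":(110,310,140,350)}.items():
    im=cv2.imread(f"pics/{n}5f.png");cv2.imwrite(f"pics/{n}5.png",cv2.resize(im[y0:y1,x0:x1],None,fx=2.5,fy=2.5,interpolation=cv2.INTER_CUBIC))
```

```text
t 9.6667 pos [ 0.4541 -0.2009  0.2105] rel xp,yp mm -117.83096037904045 -118.8362855206137 toolx yaw -0.16400937250440997 y axis [ 0.0071 -0.0192 -0.9998] F [ 0.5964 -1.4014 -0.7921] Fp 0.8465272543365809 -1.266105547002511
```

View pics/top5.png

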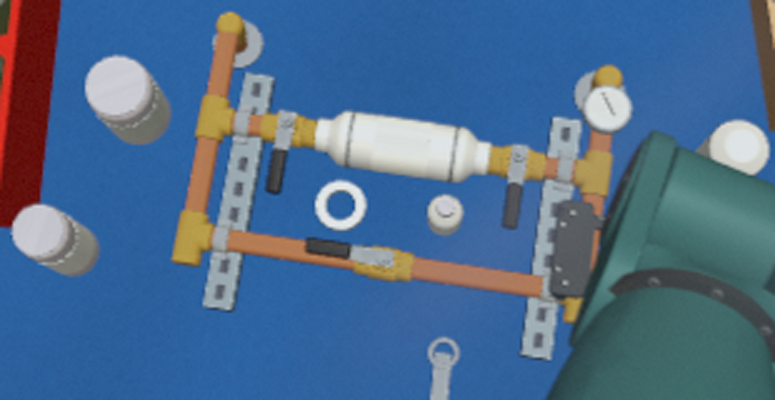

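View pics/side5.png

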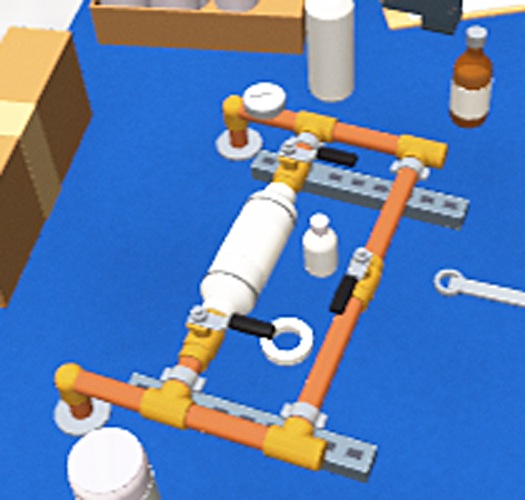

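Run:
```python
from h import *
S={"b":(361,257),"i":(292,148),"o":(199,314)}
T={"b":(372,257),"i":(519,152),"o":(288,117)}
P={"side":lambda u,v:np.array([140+(u-.75)/2.5,110+(v-.75)/2.5]),"top":lambda u,v:np.array([130+(u-.75)/2.5,125+(v-.75)/2.5])}
W={"side":{"b":(325,270,362,315),"i":(310,140,362,172),"o":(225,310,278,342)},"top":{"b":(300,233,352,262),"i":(498,178,528,232),"o":(262,145,292,198)}}
for n in W:
  im=cv2.imread(f"pics/{n}5.png")
  for k,(a,b,c,d) in W[n].items():
    m=im[b:d,a:c].max(2)<(75 if n=="side" else 90);ys,xs=np.nonzero(m)
    (cx,cy),(w,h),_=r=cv2.minAreaRect(np.c_[xs,ys].astype(np.float32));bx=cv2.boxPoints(r)+[a,b]
    e=[ray(n,P[n](*q),.1105)[:2] for q in bx];l=max([e[1]-e[0],e[2]-e[1]],key=np.linalg.norm)
    if l@yp<0 and k=="b" or l@xp>0 and k!="b": l=-l
    sg=-1 if k=="i" else 1
    print(n,k,"box th",np.degrees(np.arctan2(sg*(l@yp),-l@xp)),len(xs),np.mean(e,axis=0))
    G=np.mean(e,axis=0);d2=G-ST[k];print("   th from stem est",np.degrees(np.arctan2(sg*(d2@yp),-d2@xp)),"r",np.linalg.norm(d2))
a=cv2.imread("pics/top0.png");b=cv2.imread("pics/top5f.png");a2=cv2.imread("pics/side0.png");b2=cv2.imread("pics/side5f.png")
cv2.imwrite("pics/diff.png",np.hstack([cv2.absdiff(a,b)[100:350,100:480],cv2.absdiff(a2,b2)[90:340,140:480]])*2)
```

```text
side b box th 91.85820974817865 544 [0.5064 0.0832]
   th from stem est 89.09162176746281 r 0.05500733722255108
side i box th 0.28118725307013304 477 [ 0.5414 -0.093 ]
   th from stem est -3.738766565075149 r 0.05221862346614005
side o box th 0.009737562385143176 670 [0.583  0.1314]
   th from stem est 3.9845707132091164 r 0.052777162717001155
top b box th 90.13844683212274 644 [0.506  0.0792]
   th from stem est 89.49904740831992 r 0.05097485823878516
top i box th 0.024382286832446767 456 [ 0.541  -0.0983]
   th from stem est 2.0798234620189398 r 0.05161213837600154
top o box th -0.2517657487964265 619 [0.5825 0.1273]
   th from stem est -0.45155469738292947 r 0.05238519817826885
```

View pics/diff.png

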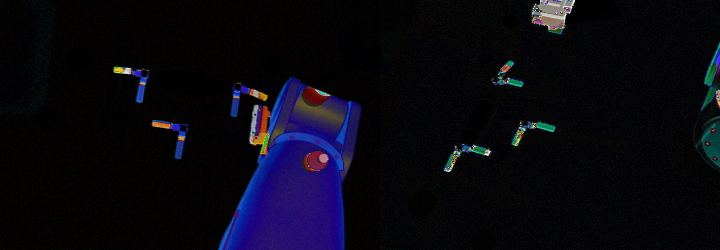

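The three levers read about 90°, 0° and 0°. Comparing before and after pictures, nothing changed but the levers and the arm. The gripper is clear, so I'm handing in.

```bash
python3 -c "
from h import *
o=arm.get_obs();print(o['clock'],o['dq'],o['force'])
print(arm.close_job())"
```

```text
9.7667 [ 0.0522  0.0425 -0.0421  0.0108 -0.0093  0.0725] [ 0.6348 -0.518  -0.2415]
the job is handed in; nothing more can be done
None
```

The job is handed in at about 9.8 s: the bypass is open and both filter valves are shut. I pushed each lever with the side of the closed fingers until it met its stop, bypass first, then outlet, then inlet. No verdict was reported.

- **Lever angles:** by the direction of the grips in the last pictures, the bypass reads about 90–92°, the inlet about 0° and the outlet about 0°. Angles worked out from my estimated turning axes differ from these by up to 4°, within the 7° allowed.
- **Stop forces:** the wrist force when each lever met its stop was about 60–75 N, below the 120 N limit.
- **Loose things:** comparing the first and last pictures shows only the levers and the arm changed. In the top view the arm hid the amber bottle and part of the spare cartridge, but in the side view both stand unchanged.
- **Disagreements:** the two fixed cameras disagreed by about 5 mm sideways. The tool rose about 7 mm during the outlet push, so I lowered it again before the final push. The arm was still settling slightly when I handed in, but it was clear of everything.

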